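# Slide the punch crate home into its bay

### The job

Push the tall wooden crate across the bench into its blue bay until it is fully home: between the two side strips and flat against the back stop. It stands too far from the robot to enter, so push it towards the robot into line with the bay, then push it along into the bay. It is tall and heavy: push low near its base so that it slides upright and does not tip, do not lift it, and leave everything else on the bench where it is.

Things in the scene. Friction and masses are not known exactly. Their poses are not given: they have to be found in the camera images.
- crate: Tall closed wooden crate, dark corner irons, brass catch on its rear (-x) face: a plain box 90 mm deep (x), 120 wide (y), 170 tall, wider than a gripper, 1.1 to 1.8 kg. Origin: centre of its underside; x points to the robot's left, within 0.12 rad of the bay's x. Starts loose on the bench, in the bay's frame at x = -130 to -95 mm, y = -55 to -22 mm (too far from the robot).
- crate_rear (a point): Point on the crate's rear face (away from the bay), 45 mm in -x from its centre, 20 mm above the bench: a good height to push at. It takes about 5 to 13 N to slide the crate. Pushed within 40 mm of the bench it slides; pushed higher than about 60 mm it may tip over. Axes as the crate's.
- bay: Fixed bay of blue bars, open to the robot's right. Origin on the bench, where the centre of the crate's underside is when home (1 mm spare); x points into the bay (left, world +y, +-0.22 rad), y towards the robot. Back stop: 174 mm long, 40 high, 12 thick, near face at x = +46 mm. Two side strips 12 thick, 25 high, x = -24 to +50 mm, inner faces at y = +-75 mm (15 mm spare each side of the crate). No floor.
- jar: Bystander: amber jar, 60 mm diameter, 70 mm tall, outside the bay's far strip. Origin at its underside.
- glue: Bystander: white bottle with yellow cap, 34 mm diameter, 110 mm tall, beyond (left of) the back stop. Origin at its underside.
- tumbler: Bystander: steel tumbler 66 mm diameter, 100 mm tall with tools standing in it up to 180 mm, beyond (left of) the back stop. Origin at its underside.
- steel_block: Bystander: steel bench block 60 x 60 x 25 mm, to the right of the work. Origin at its underside.
- brick: Bystander: pale soldering brick 110 x 70 x 30 mm, to the right of the work. Origin at its underside.
- screwdriver: Bystander: screwdriver 200 mm long, lying flat beyond the crate on the far side of the bench.
- hammer: Bystander: hammer lying flat, about 240 mm long, to the left of the work.
Not all that is in view belongs to the job. Of the things that look like the crate, the smallest one is meant.

How it is judged:
By the outcome, as a careful person would: the job done as asked, in the order asked, and still so for the second after the job is handed in, with the robot touching nothing.
It also fails if it takes over 70 s, if anything falls off the work surface, if the arm or the gripper's body presses on something with over 40 N, if the wrist force passes 120 N, or if a joint passes its speed limit or range.

### The arm

A 7-joint arm with a two-finger parallel gripper is mounted at the origin on the work surface. World frame = base frame: x ahead of the robot, y to its left, z up, the work surface at z = 0. Lengths are in m, angles in rad, forces in N, time in s.
With the tool pointing down it reaches from about 0.425 to 0.825 m from the base axis. Payload 3.6 kg.
Tool frame: the origin (TCP) lies on the centre line of the jaws, within the pads' length; the fingertips stand 22 mm ahead of it and the grasp point (between the pads) lies 3 mm ahead of it; z points along the fingers, x is the direction in which the jaws open and shut, and the axes are right-handed (so a half turn about z gives the same grasp; the last joint's range is limited). The gripper opens to 85 mm and grips with 20 to 120 N. Pads are 22 mm wide; open, the fingers measure 114 mm over their backs; the gripper's body (76 mm by 85 mm) begins 54 mm behind the grasp point. The pads swing forward as they close: fully open they stand 13 mm farther back than shut.
Start: joints at [-1.226, 0.615, -0.013, 1.423, 0.008, 1.103, -0.04], TCP at [0.236, 0.606, 0.229] pointing down, gripper open.
Joint ranges: [-3.12, 3.12], [-0.3, 2.06], [-1.34, 1.32], [0.26, 2.42], [-1.36, 4.5], [0.01, 1.98], [-2.84, 2.84]. Speed limits (rad/s): [2.79, 2.79, 3.14, 3.14, 3.14, 3.14, 3.14].

### API

Orientations are given as a unit quaternion [w, x, y, z].
In Python, from plant import * gives the robot as it stands.
- The arm moves only by the tool carry_out, never from a script. Its argument "series" is a list of rows, each a list of 5 numbers: the opening, from -1 (shut) to 1 (fully open), so that 0 is half open, then the shift along the world's x, y, z in mm, then the turn about the world's z in rad. A call has 1 to 10 rows; each row shifts and turns the commanded pose from where the row before left it; what a row does not reach is not made up. A row lasts 1/8 s, in which the tool goes at most 62.5 mm and 10.7 degrees, less where a joint would pass 70% of its speed; a pose out of reach is approached as far as the arm can. A call with a gripper value outside its range is refused whole. The fingers move at their own pace and stop on an object; "squeeze" is the grip in N (left out, the last holds). Time passes only in rows, so rows that do not move let the fingers close. It gives the time, the measured TCP pose, the force and the opening at its end, in the units of the state.
- get_obs(): the state, without advancing time (a new reading comes with each control period).
- read_camera(name): name is "side" or "top"; returns (picture, depth): 400x640x3 uint8, red, green, blue; 400x640 float32, m along the optical axis (not along the pixel's ray), 0 where there is no reading.
- get_calibration(name): a dict with "fovy" (degrees; the focal length in pixels is half the picture's height over the tangent of half this angle, whatever the lens; pixels are square), "cx", "cy" (the principal point, pixels), "view" (4x4, takes a point from world to camera coordinates). Camera axes: x right, y up, looking along -z (the intrinsics and any distortion apply to the point x, -y, -z); pixel columns grow to the right and rows downward; lengths in m; the calibration is good to about 2 mm. A picture is of the moment at which its call begins. get_calibration takes no time and is no camera call.
- close_job(): hands the job in, once; it reports no verdict.
Trained networks look in the newest picture that a camera, given by its name, has taken for a name from the list of things; names that differ only in an ending like _2 or _b are one class to them, and where a whole thing is asked for, a point or a joint stands for the part that bears it (a point fixed in the world has none). Each returns a list of dicts, best first, with "confidence" (0 to 1); they miss things now and then, are a little off and sometimes report something else, mostly with a low value. They report only what shows in the picture. A call takes as long as a camera call. They do not tell look-alikes from the thing itself.
- cut_out(name, camera): "mask" (400x640 bool, what is visible of it) and "bbox" ([left, top, width, height] in pixels, round what is visible of it).
The state is a dict: "clock": time; "joint_positions": joint angles; "qd": joint speeds; "joint_efforts": joint torques, N m; "tcp_pos": TCP position; "tcp_rot": TCP orientation; "force": force on the tool from outside, world axes, zero at the start; "torque": the same for the moment, N m; "finger_gap": finger opening in m.
Only numpy, scipy, OpenCV 4.12 (cv2) and the standard library are available. Lean on these libraries where they do the work, as an engineer would, in place of code of your own. Each camera call takes 0.05 s, during which the arm holds its last target.

## Working session

There is one attempt and no reset: what is moved stays moved. The work goes in short steps, Python scripts to look and compute and a tool call to move; the robot and the scene stay as the last step left them, time stands still between calls to the robot, and variables do not carry over. Pictures are saved under pics/ and viewed, and the job is handed in when it is done.

Besides the shell and the picture viewer there is one more tool, called after ">>>" as name(argument=value, ...) on one line, values as JSON. carry_out: Moves the arm, as the interface text tells. Its arguments: {"type":"object","properties":{"series":{"type":"array"},"squeeze":{"type":"number"}},"required":["series"]}

```bash
ls; mkdir -p pics
python3 - <<'E'
from plant import *
import cv2, numpy as np
print(get_obs())
for n in ("side","top"):
    p,d=read_camera(n); np.savez(f"{n}0.npz",p=p,d=d)
    cv2.imwrite(f"pics/{n}0.png",p[:,:,::-1]); c=get_calibration(n); print(n,c)
E
```

```text
pics
{'clock': 0.0, 'joint_positions': array([-1.22650482,  0.61592024, -0.01264575,  1.42494114,  0.0080915 ,
        1.10340042, -0.0403942 ]), 'qd': array([-1.41239201e-03,  6.24766966e-04, -1.26463124e-03, -9.08268717e-04,
        4.31169112e-05,  9.32970084e-04,  6.04019508e-04]), 'joint_efforts': array([-5.24889019e-04, -4.69211233e+01,  2.58859824e-01, -1.71030271e+01,
        1.00378870e-02,  9.65879706e-03,  6.38012352e-06]), 'tcp_pos': array([0.23521798, 0.60509903, 0.22782342]), 'tcp_rot': array([ 7.45521516e-04,  8.25307346e-01,  5.64682273e-01, -1.07685578e-03]), 'force': array([0.69330281, 0.02512032, 0.01404495]), 'torque': array([ 0.03994287,  0.06189924, -0.05202359]), 'finger_gap': 0.0853453628980399}
side {'fovy': 49.11149727874145, 'cx': 319.71326592065554, 'cy': 201.02268056539867, 'view': array([[ 0.45326055, -0.89136685,  0.00447373, -0.21939421],
       [ 0.84507019,  0.43130448,  0.31596333, -0.48473711],
       [-0.28356878, -0.13943309,  0.94876086, -0.96019888],
       [ 0.        ,  0.        ,  0.        ,  1.        ]])}
top {'fovy': 48.39857907700115, 'cx': 327.99418088020906, 'cy': 200.75508199633433, 'view': array([[-0.02175272, -0.99964126, -0.01562588,  0.03544385],
       [ 0.99585763, -0.02304529,  0.08795732, -0.51660504],
       [-0.08828587, -0.01364784,  0.99600168, -1.1365881 ],
       [ 0.        ,  0.        ,  0.        ,  1.        ]])}
```

View pics/top0.png

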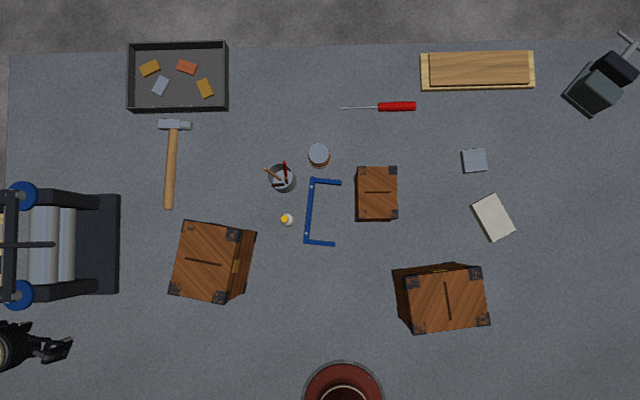

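View pics/side0.png

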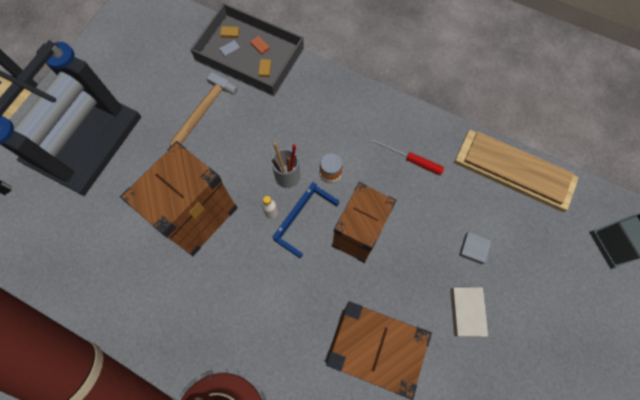

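Candidate crates in the top view: small at (377,193), larger at (212,262), larger at (440,297). The smallest, right of the blue bay's opening, is the one meant; I'll check its size and crop.

```bash
cat > h.py <<'E'
import numpy as np, cv2
from plant import *
def cloud(n,p,d):
    c=get_calibration(n); f=200/np.tan(np.radians(c['fovy'])/2)
    v,u=np.mgrid[0:400,0:640]
    P=np.stack([(u-c['cx'])/f*d,-(v-c['cy'])/f*d,-d],-1)
    V=c['view']; W=(P-V[:3,3])@V[:3,:3]
    W[d<=0]=np.nan
    return W
def rect(xy):
    r=cv2.minAreaRect((xy*1000).astype(np.float32)); return r
def seg(W,box):
    u0,v0,u1,v1=box; m=np.zeros(W.shape[:2],bool); m[v0:v1,u0:u1]=1; return m
def look(n):
    p,d=read_camera(n); return p,cloud(n,p,d)
E
python3 - <<'E'
from h import *
for n,boxes in (("top",dict(small=(345,155,410,230),l=(160,212,262,310),r=(385,255,500,340))),("side",dict(small=(325,178,402,265),l=(115,140,240,258),r=(320,298,440,400)))):
    z=np.load(n+"0.npz"); W=cloud(n,z['p'],z['d'])
    T=W[240:250,520:560].reshape(-1,3); print(n,"bench z",np.nanmedian(T[:,2]))
    for k,b in boxes.items():
        m=seg(W,b)&(W[...,2]>.05); Z=W[m][:,2]; top=np.percentile(Z,90); 
        t=W[m&(W[...,2]>top-.008)]
        print(k,"top z",round(top,4),rect(t[:,:2]), t.mean(0).round(4))
    p=z['p'].astype(int); bl=(p[...,2]>p[...,0]+50)&(p[...,2]>p[...,1]+30)&(W[...,2]<.06)&(W[...,0]>.3)
    bl=bl&seg(W,(270,170,350,260))
    B=W[bl]; print("blue",len(B),rect(B[:,:2]),B[:,2].min(),B[:,2].max())
    np.savez(n+"_blue.npz",B=B)
z=np.load("top0.npz")['p'][130:270,250:420,::-1]
cv2.imwrite("pics/crop.png",cv2.resize(z,None,fx=4,fy=4,interpolation=cv2.INTER_CUBIC))
E
```

```text
top bench z 0.0009404056948343
small top z 0.1727 ((523.1107177734375, -89.51277160644531), (90.85768127441406, 121.80847930908203), 88.96920776367188) [ 0.5216 -0.0891  0.1705]
l top z 0.2301 ((376.7494201660156, 291.33258056640625), (123.16780090332031, 162.8376007080078), 77.63985443115234) [0.3761 0.2903 0.2281]
r top z 0.2305 ((283.9918212890625, -222.57382202148438), (123.40068817138672, 163.55833435058594), 6.56281042098999) [ 0.2843 -0.222   0.2284]
blue 504 ((490.23272705078125, 39.58979415893555), (79.48128509521484, 172.20028686523438), 82.67611694335938) 0.0015617468158840928 0.04597202299780313
side bench z -0.0016523978614223342
small top z 0.1705 ((522.7035522460938, -88.12855529785156), (91.01192474365234, 123.32941436767578), 89.18326568603516) [ 0.5202 -0.0887  0.1685]
l top z 0.2279 ((376.6536560058594, 292.23046875), (124.98158264160156, 162.6080322265625), 77.61190032958984) [0.3744 0.2899 0.2264]
r top z 0.228 ((284.0531921386719, -221.98147583007812), (122.16320037841797, 163.54856872558594), 6.442137718200684) [ 0.2827 -0.2224  0.2261]
blue 625 ((494.5285949707031, 41.087013244628906), (81.82530975341797, 180.5268096923828), 82.82942962646484) -0.0038367681939003623 0.04404349050842866
```

View pics/crop.png

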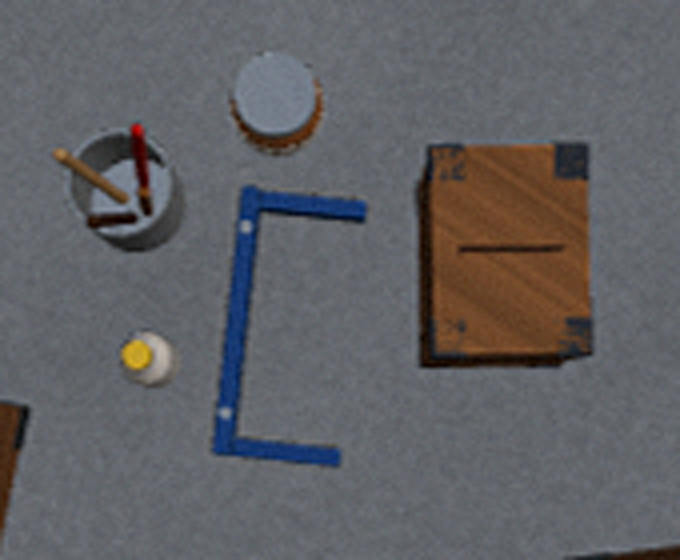

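The small crate measures 91 x 122 x 172 mm at (0.523,-0.089), so it is the right one. The other two are 123 x 163 x 230 mm. Next I'll fit the bay and measure the clearances.

```bash
cat > bay.py <<'E'
from h import *
from scipy.optimize import minimize
def sd(p,c,h): # distance to box
    q=np.abs(p-c)-h; return np.hypot(*np.maximum(q,0).T)+np.minimum(q.max(1),0)
def fit(B,W,g):
    B=B[(B[:,2]>.018)]
    def cost(t):
        a=t[2]; ex=np.array([np.cos(a),np.sin(a)]); ey=np.array([-ex[1],ex[0]])
        q=(B[:,:2]*1000-t[:2]); q=np.c_[q@ex,q@ey]
        hi=B[:,2]>.033
        d=np.where(hi,sd(q,[52,0],[6,87]),np.minimum(sd(q,[13,81],[37,6]),sd(q,[13,-81],[37,6])))
        d=np.where((B[:,2]>.029)&(B[:,2]<.036),np.minimum(d,sd(q,[52,0],[6,87])),d)
        return np.mean(np.minimum(np.maximum(d+1.,0)**2,40))
    best=min((minimize(cost,g+np.array([i,j,0]),method='Nelder-Mead') for i in(-4,0,4) for j in(-4,0,4)),key=lambda r:r.fun)
    return best.x,best.fun,len(B)
E
python3 - <<'E'
from bay import *
for n in("top","side"):
    z=np.load(n+"0.npz");W=cloud(n,z['p'],z['d']);B=np.load(n+"_blue.npz")['B']
    t,f,N=fit(B,W,np.array([488.,23.,1.444])); print(n,t.round(3),f,N)
    for k,b in (dict(driver=(335,95,420,115),jar=(303,140,333,170),brick=(468,190,520,245),block=(455,145,492,177)).items() if n=="top" else dict(driver=(365,135,446,176)).items()):
        m=seg(W,b)&(W[...,2]>.006 if n=='top' else W[...,2]>.005); t_=W[m]; print(k,t_.min(0).round(3),t_.max(0).round(3))
E
```

```text
top [488.069  22.604   1.44 ] 1.0821491763226938 482
driver [ 0.75  -0.22   0.006] [ 0.793 -0.014  0.033]
jar [0.604 0.016 0.006] [0.683 0.085 0.076]
brick [ 0.404 -0.47   0.006] [ 0.537 -0.34   0.039]
block [ 0.584 -0.39   0.006] [ 0.649 -0.322  0.033]
side [488.119  23.605   1.442] 2.8276360704600267 610
driver [ 0.752 -0.212  0.005] [ 0.813 -0.013  0.029]
```

>>> carry_out(series=[[1,0,0,50,0],[1,0,0,50,0],[1,0,0,50,0],[1,20,-30,0,-0.06],[1,20,-30,0,-0.06],[1,20,-30,0,-0.06],[1,20,-35,0,-0.07],[1,20,-35,0,-0.07],[1,20,-35,0,-0.07],[1,20,-35,0,-0.07]])

```text
clock: 1.35
tcp_pos: [0.3758, 0.3743, 0.3785]
tcp_rot: [0.0, 0.933, 0.361, -0.001]
force: [0.4, -0.1, 0.0]
finger_gap: 0.0853
```

>>> carry_out(series=[[1,22,-35,0,-0.07],[1,22,-35,0,-0.07],[1,22,-35,0,-0.07],[1,22,-35,0,-0.07],[1,22,-35,0,-0.07],[1,22,-35,0,-0.07],[1,22,-35,0,-0.07],[1,22,-35,0,-0.07],[1,22,-35,0,-0.07],[1,0,0,0,0]])

```text
clock: 2.6
tcp_pos: [0.5742, 0.0563, 0.3782]
tcp_rot: [0.002, 0.999, 0.051, -0.001]
force: [-0.1, 0.7, 0.4]
finger_gap: 0.0852
```

>>> carry_out(series=[[1,24,-38,0,-0.058],[1,23,-38,0,-0.058],[1,23,-39,0,-0.058],[1,23,-39,0,-0.058],[1,0,0,0,0],[1,0,0,-40,0],[1,0,0,-40,0],[1,0,0,-30,0],[1,0,0,0,0]])

```text
clock: 3.72
tcp_pos: [0.6648, -0.0899, 0.2662]
tcp_rot: [-0.001, 0.998, -0.059, -0.003]
force: [-0.5, -0.4, 0.4]
finger_gap: 0.0857
```

Run:
```python
from h import *
o=get_obs(); print(o['tcp_pos'],o['tcp_rot'],o['joint_positions'].round(3))
a=[]
for n in ("side","top"):
    p,W=look(n); np.savez(n+"1.npz",p=p,W=W); a.append(p[:,:,::-1])
cv2.imwrite("pics/s1.png",np.vstack([cv2.resize(x,(480,300)) for x in a]))
```

```text
[ 0.66481337 -0.08986602  0.26618521] [-0.0014635   0.99823253 -0.05931299 -0.0034119 ] [-0.13   0.658  0.45   1.301 -0.285  1.253  0.209]
```

View pics/s1.png

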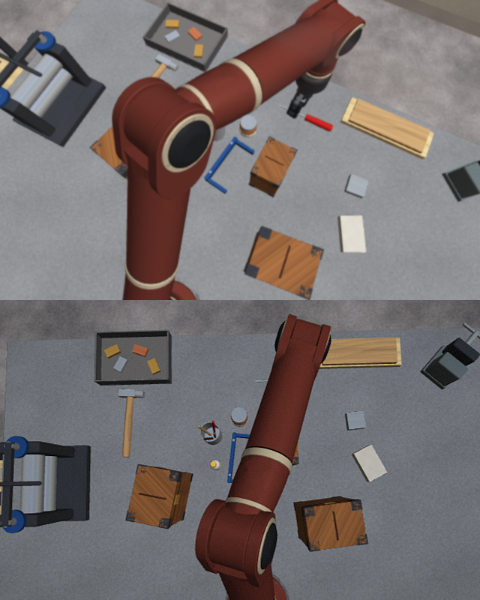

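Run:
```python
from h import *
for n in("side","top"):
    z=np.load(n+"1.npz");W=z['W'];p=z['p'].astype(int)
    red=(p[...,0]>p[...,1]*1.5)&(W[...,2]>.3)
    R=W[red]
    for x in np.arange(0.1,.8,.05):
        s=R[np.abs(R[:,0]-x)<.025]
        if len(s): print(n,round(x,2),"y",s[:,1].min().round(3),s[:,1].max().round(3),"z",s[:,2].min().round(3),s[:,2].max().round(3))
# gripper dark pts in side
z=np.load("side1.npz");W=z['W']
m=seg(W,(370,90,450,165))&(np.hypot(W[...,0]-.665,W[...,1]+.09)<.1)&(W[...,2]>.1)
G=W[m]; 
for h in np.arange(.2,.55,.02):
    s=G[np.abs(G[:,2]-h)<.01]
    if len(s): print(round(h,2),(s.min(0)[:2]-[.665,-.09]).round(3),(s.max(0)[:2]-[.665,-.09]).round(3))
c=cv2.resize(z['p'][90:190,360:460,::-1],None,fx=5,fy=5); cv2.imwrite("pics/g1.png",c)
```

```text
side 0.1 y -0.037 0.037 z 0.388 0.486
side 0.15 y -0.036 0.041 z 0.398 0.553
side 0.2 y -0.032 0.049 z 0.479 0.617
side 0.25 y -0.026 0.058 z 0.538 0.702
side 0.3 y -0.026 0.087 z 0.602 0.746
side 0.35 y -0.026 0.086 z 0.642 0.746
side 0.4 y -0.048 0.073 z 0.651 0.714
side 0.45 y -0.066 0.025 z 0.634 0.7
side 0.5 y -0.083 0.004 z 0.609 0.683
side 0.55 y -0.1 -0.013 z 0.591 0.666
side 0.6 y -0.117 -0.032 z 0.546 0.648
side 0.65 y -0.135 -0.037 z 0.427 0.629
side 0.7 y -0.137 -0.057 z 0.595 0.617
top 0.2 y -0.033 0.054 z 0.492 0.619
top 0.25 y -0.025 0.059 z 0.564 0.704
top 0.3 y -0.023 0.086 z 0.632 0.749
top 0.35 y -0.025 0.085 z 0.678 0.749
top 0.4 y -0.05 0.072 z 0.66 0.716
top 0.45 y -0.067 0.031 z 0.646 0.703
top 0.5 y -0.083 0.011 z 0.632 0.687
top 0.55 y -0.099 -0.006 z 0.613 0.67
top 0.6 y -0.118 -0.022 z 0.6 0.652
top 0.65 y -0.135 -0.038 z 0.581 0.633
top 0.7 y -0.138 -0.051 z 0.551 0.622
0.28 [-0.054 -0.005] [-0.046  0.012]
0.3 [-0.057 -0.006] [-0.043  0.007]
0.32 [-0.071 -0.007] [-0.044 -0.003]
0.34 [-0.074 -0.014] [-0.026  0.02 ]
0.36 [-0.074 -0.018] [-0.016  0.021]
0.38 [-0.07  -0.017] [-0.02  0.02]
0.4 [-0.038 -0.038] [-0.003  0.03 ]
0.42 [-0.038 -0.037] [-0.004  0.028]
0.44 [-0.037 -0.038] [0.008 0.023]
0.46 [-0.036 -0.035] [-0.003  0.015]
0.48 [-0.036 -0.036] [0.001 0.01 ]
0.5 [-0.033 -0.029] [-0.016  0.002]
```

View pics/g1.png

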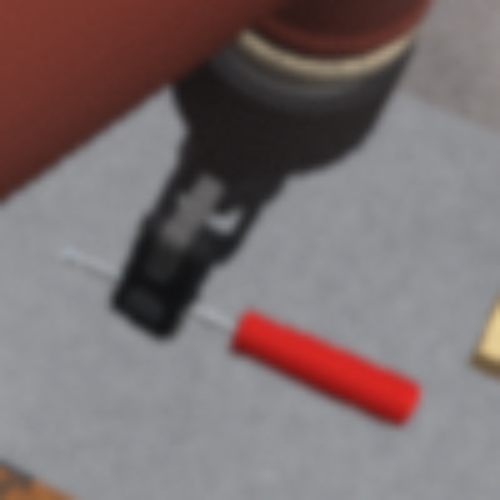

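Run:
```python
from h import *
for n,box in(("side",(370,80,460,190)),("top",(370,20,470,160))):
    z=np.load(n+"1.npz");W=z['W'];p=z['p'].astype(int)
    a=np.radians(-7); L=np.stack([(W[...,0]-.665)*np.cos(a)+(W[...,1]+.09)*np.sin(a),-(W[...,0]-.665)*np.sin(a)+(W[...,1]+.09)*np.cos(a),W[...,2]-.266],-1)
    m=(np.hypot(L[...,0],L[...,1])<.1)&(L[...,2]>-.04)&(p[...,0]<p[...,1]*1.35)
    G=L[m]; print(n,len(G))
    for h in np.arange(-.04,.16,.01):
        s=G[np.abs(G[:,2]-h)<.005]
        if len(s): print(round(h,2),len(s),(s.min(0)[:2]*1000).round(),(s.max(0)[:2]*1000).round())
p=np.load("side1.npz")['p'][80:150,370:440,::-1]
cv2.imwrite("pics/g2.png",np.clip(cv2.resize(p,None,fx=8,fy=8,interpolation=cv2.INTER_CUBIC).astype(float)*2.2,0,255).astype(np.uint8))
```

```text
side 2326
0.02 5 [-54. -11.] [-45.   5.]
0.03 4 [-57. -11.] [-42.   1.]
0.04 3 [-49. -11.] [-46. -10.]
0.06 10 [-73. -14.] [-42.  10.]
0.07 80 [-74. -14.] [-44.  12.]
0.08 65 [-74. -17.] [-24.  16.]
0.09 94 [-73. -17.] [-19.  17.]
0.1 99 [-71. -20.] [-15.  19.]
0.11 99 [-70. -19.] [-17.  16.]
0.12 172 [-68. -14.] [-33.  11.]
0.13 63 [-38. -36.] [-9. 22.]
0.14 128 [-38. -38.] [ 1. 28.]
0.15 121 [-37. -38.] [ 1. 23.]
top 425
```

View pics/g2.png

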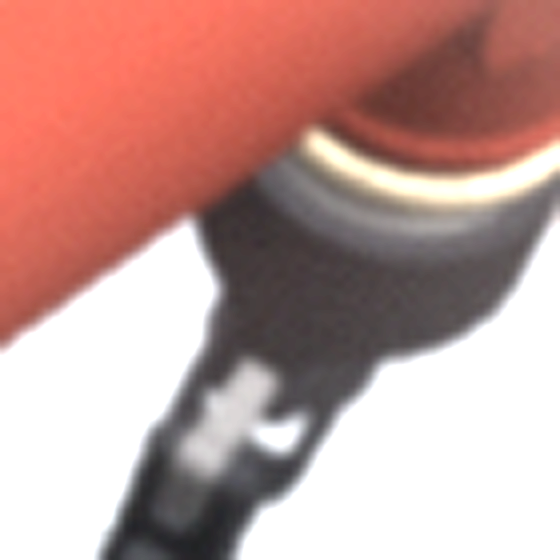

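Run:
```python
from h import *
z=np.load("side1.npz");W=z['W'];p=z['p'].astype(int)
a=np.radians(-7); L=np.stack([(W[...,0]-.665)*np.cos(a)+(W[...,1]+.09)*np.sin(a),-(W[...,0]-.665)*np.sin(a)+(W[...,1]+.09)*np.cos(a),W[...,2]-.266],-1)
for v in range(112,160,3):
    print(v,[(u,)+tuple(int(q) if q==q else None for q in (L[v,u]*1000)) for u in range(380,416,5) if not L[v,u,2]<-.2])
C=get_calibration('side')['view']; print(-C[:3,:3].T@C[:3,3])
```

```text
112 [(380, -178, -1, 371), (385, -167, -3, 356), (395, -28, 22, 132), (400, -34, 12, 149), (405, -36, 3, 160), (410, -35, -3, 167), (415, -33, -11, 171)]
115 [(380, -177, -2, 364), (400, -35, 10, 143), (405, -36, 1, 153), (410, -35, -5, 158), (415, -34, -13, 165)]
118 [(400, -35, 8, 134), (405, -35, 0, 143), (410, -35, -7, 151), (415, -32, -14, 154)]
121 [(400, None, None, None), (405, -37, -1, 137), (410, -35, -9, 143), (415, -32, -16, 146)]
124 [(395, -27, 15, 94), (400, -36, 4, 120), (405, -36, -3, 127), (410, -35, -11, 133), (415, -31, -18, 136)]
127 [(395, -31, 12, 92), (400, -38, 2, 114), (405, -36, -5, 119), (410, -23, -11, 104), (415, -18, -18, 105)]
130 [(395, -29, 11, 78), (400, -44, 0, 115), (405, -38, -7, 113), (410, -25, -13, 99)]
133 [(390, -61, 10, 119), (395, -55, 3, 118), (400, -49, -3, 115), (410, -28, -16, 95)]
136 [(390, -64, 7, 116), (395, -61, 0, 119), (400, -35, -2, 81)]
139 [(390, -68, 4, 114), (395, -65, -2, 118), (400, -61, -10, 119), (405, -37, -13, 83)]
142 [(385, -69, 11, 96), (390, -67, 3, 103), (395, -66, -4, 110), (400, -62, -12, 113), (405, -41, -16, 82)]
145 [(385, -70, 9, 89), (390, -68, 1, 95), (395, -68, -7, 104), (400, -47, -11, 73)]
148 [(385, -71, 7, 80), (390, -71, -1, 90), (395, -69, -9, 97)]
151 [(385, -71, 5, 69), (390, -66, -2, 70), (395, -70, -11, 89)]
154 [(390, -71, -5, 70), (395, -63, -12, 65)]
157 [(390, -56, -3, 28)]
[ 0.2367972  -0.12037495  1.06513978]
```

The gripper's knuckles stick out to about 71–74 mm, 65 mm or more above the TCP, while the finger backs are at 57 mm. I'll find out by force which of them touches the crate first. For that I'll descend behind the crate with clearance.

>>> carry_out(series=[[1,8,-8,0,0],[1,0,0,0,0],[1,0,0,-50,0],[1,0,0,-50,0],[1,0,0,-50,0],[1,0,0,-45,0],[1,0,0,-25,0],[1,0,0,0,0],[1,0,0,0,0]])

```text
clock: 4.95
tcp_pos: [0.6759, -0.1018, 0.0508]
tcp_rot: [0.0, 0.998, -0.061, 0.002]
force: [0.3, -0.4, 0.2]
finger_gap: 0.0857
```

Run:
```python
from h import *
o=get_obs(); print(o['tcp_pos'],o['tcp_rot'],o['force'])
a=[]
for n in ("side","top"):
    p,W=look(n); np.savez(n+"2.npz",p=p,W=W); a.append(p[:,:,::-1])
W=np.load("side2.npz")['W']
m=seg(W,(330,165,410,270))&(abs(W[...,2]-.168)<.008)&(abs(W[...,0]-.52)<.1); print(rect(W[m][:,:2]))
cv2.imwrite("pics/s2.png",np.vstack([cv2.resize(x,(480,300)) for x in a]))
cv2.imwrite("pics/s2c.png",np.clip(cv2.resize(a[0][120:280,300:460],None,fx=4,fy=4,interpolation=cv2.INTER_CUBIC)*1.8,0,255).astype(np.uint8))
```

```text
[ 0.67589775 -0.10183689  0.05076495] [ 2.96288773e-04  9.98135562e-01 -6.10141522e-02  1.60785700e-03] [ 0.3156024  -0.38147365  0.24089885]
((540.3226928710938, -88.33268737792969), (91.05824279785156, 158.72340393066406), 89.19670104980469)
```

View pics/s2.png

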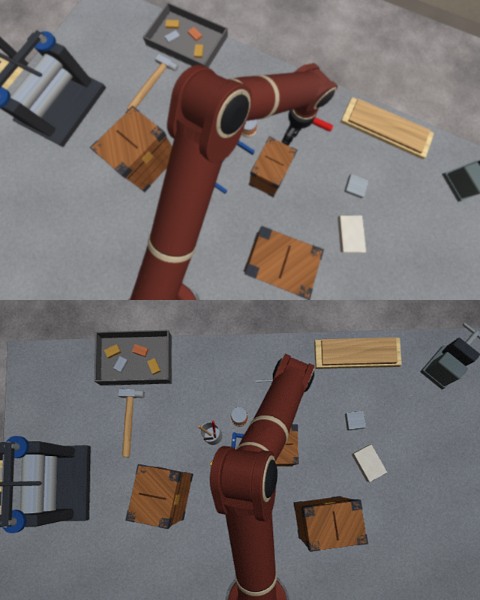

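View pics/s2c.png

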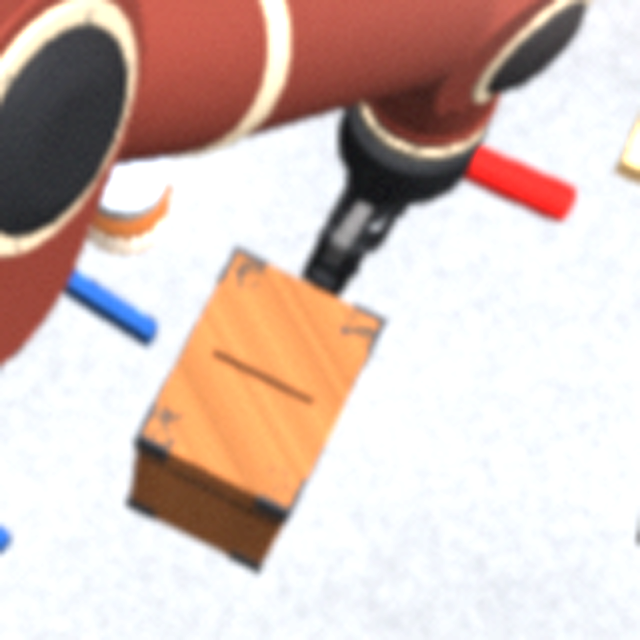

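>>> carry_out(series=[[1,0,0,-14,0],[1,0,0,-9,0],[1,0,0,0,0],[1,0,0,0,0]])

```text
clock: 5.55
tcp_pos: [0.6746, -0.1013, 0.0259]
tcp_rot: [0.0, 0.998, -0.061, -0.0]
force: [-0.2, 0.3, -0.0]
finger_gap: 0.0855
```

>>> carry_out(series=[[1,0,0,-4,0],[1,0,0,0,0],[1,0,0,0,0]])

```text
clock: 5.92
tcp_pos: [0.6746, -0.1012, 0.0221]
tcp_rot: [-0.0, 0.998, -0.061, 0.0]
force: [0.2, -0.2, 0.0]
finger_gap: 0.0853
```

>>> carry_out(series=[[1,0,0,-3,0],[1,0,0,0,0],[1,0,0,0,0]])

```text
clock: 6.3
tcp_pos: [0.6745, -0.1012, 0.0189]
tcp_rot: [-0.0, 0.998, -0.061, -0.0]
force: [-0.0, 0.3, 0.4]
finger_gap: 0.0852
```

>>> carry_out(series=[[1,0,0,-3,0],[1,0,0,-2,0],[1,0,0,0,0],[1,0,0,0,0]])

```text
clock: 6.8
tcp_pos: [0.6745, -0.1012, 0.014]
tcp_rot: [0.0, 0.998, -0.061, 0.0]
force: [0.5, -0.2, 0.4]
finger_gap: 0.0849
```

>>> carry_out(series=[[1,-8,1,0,0],[1,-8,1,0,0],[1,0,0,0,0],[1,0,0,0,0]])

```text
clock: 7.3
tcp_pos: [0.6583, -0.0991, 0.0141]
tcp_rot: [-0.0, 0.998, -0.061, -0.0]
force: [0.3, -0.3, -1.3]
finger_gap: 0.0854
```

>>> carry_out(series=[[1,-3,0.4,0,0],[1,-2,0.2,0,0],[1,0,0,0,0],[1,0,0,0,0]])

```text
clock: 7.8
tcp_pos: [0.6577, -0.0991, 0.015]
tcp_rot: [0.001, 0.998, -0.06, 0.005]
force: [7.3, -1.0, -2.7]
finger_gap: 0.0854
```

>>> carry_out(series=[[1,-3,0.4,0,0],[1,-2,0.2,0,0],[1,0,0,0,0],[1,0,0,0,0]])

```text
clock: 8.3
tcp_pos: [0.6532, -0.0987, 0.0153]
tcp_rot: [0.001, 0.998, -0.06, 0.005]
force: [7.7, -1.7, -1.6]
finger_gap: 0.0853
```

```bash
cat >> h.py <<'E'
def crate(n="side",box=(325,165,412,285),W=None,p=None):
    if W is None: p,W=look(n)
    p=p.astype(int); m=seg(W,box)&(W[...,2]>.145)&(W[...,2]<.195)&(p[...,0]>p[...,2]*1.3)&(p[...,0]>60)&(W[...,0]<.6)&(p[...,0]<2.2*p[...,1])
    k,l=cv2.connectedComponents(cv2.erode(m.astype(np.uint8),np.ones((2,2)))); 
    i=1+np.argmax([np.sum(l==j) for j in range(1,k)]); T=W[l==i]
    A=np.c_[T[:,:2]-T[:,:2].mean(0),np.ones(len(T))]; s=np.linalg.lstsq(A,T[:,2],rcond=None)[0]
    return rect(T[:,:2]),"slopes",s.round(3),len(T),p,W
E
python3 - <<'E'
from h import *
o=get_obs(); print(o['force'],o['torque'],o['tcp_pos'])
z=np.load("side0.npz");print(crate(W=cloud("side",z['p'],z['d']),p=z['p'])[:4])
r=crate(); print(r[:4])
cv2.imwrite("pics/s3.png",cv2.resize(r[4][120:280,300:460,::-1].astype(np.uint8),None,fx=3,fy=3,interpolation=cv2.INTER_CUBIC))
E
```

```text
[ 7.72855652 -1.68680284 -1.60548702] [-0.17076413 -1.30641959  0.06794396] [ 0.65323493 -0.09865839  0.01526162]
(((521.6271362304688, -90.1435775756836), (87.05256652832031, 118.63483428955078), 89.14348602294922), 'slopes', array([0.   , 0.003, 0.169]), 2063)
(((515.6768188476562, -89.87591552734375), (87.7784423828125, 118.18643188476562), 89.97853088378906), 'slopes', array([0.008, 0.002, 0.169]), 2086)
```

View pics/s3.png

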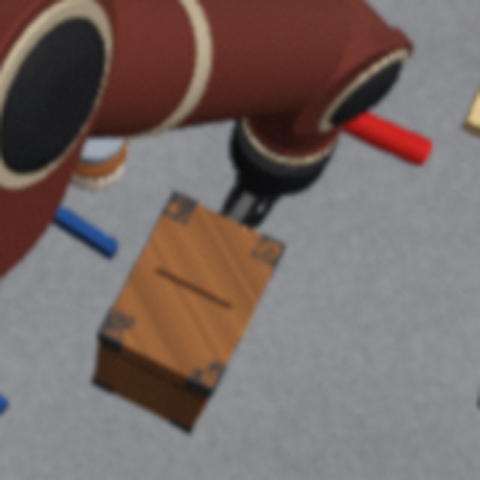

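Contact came at 74 mm, so the knuckles lead by about 15 mm at roughly 75 mm height. Even so, the crate slides upright at about 8 N with a slope under 0.01. The upright condition is W·half-depth > F·h, and friction from a slightly descending tool helps it. I'll continue in small steps and watch the tilt, with the contact shifted to -y so the crate turns clockwise towards the bay's angle.

>>> carry_out(series=[[1,6,-6,0,0],[1,0,-6,0,0],[1,-2,0,0,0],[1,-5,0,-1,0],[1,-3,0,-1,0],[1,-3,0,0,0],[1,-3,0,0,0],[1,-3,0,0,0],[1,0,0,0,0]])

```text
clock: 9.48
tcp_pos: [0.6413, -0.1124, 0.0149]
tcp_rot: [0.002, 0.998, -0.06, 0.007]
force: [7.7, -3.2, 2.7]
finger_gap: 0.0854
```

Run:
```python
from h import *
o=get_obs(); print(o['force'],o['torque'],o['tcp_pos'])
r=crate(); print(r[:4])
```

```text
[ 7.73695355 -3.22624058  2.7366592 ] [-0.51757604 -1.1529223   0.19476082] [ 0.64126752 -0.11241137  0.01485533]
(((505.4647216796875, -87.86212158203125), (87.53003692626953, 118.84711456298828), 86.93798828125), 'slopes', array([0.   , 0.004, 0.168]), 2044)
```

>>> carry_out(series=[[1,-3,0,0,0],[1,-3,0,0,0],[1,-3,0,0,0],[1,-3,0,0,0],[1,0,0,0,0]])

```text
clock: 10.15
tcp_pos: [0.6289, -0.1123, 0.0145]
tcp_rot: [0.002, 0.998, -0.061, 0.006]
force: [8.7, -3.0, 1.6]
finger_gap: 0.0854
```

Run:
```python
from h import *
o=get_obs(); print(o['force'],o['torque'],o['tcp_pos'])
r=crate(); print(r[:4])
```

```text
[ 8.73428697 -3.04546838  1.59840035] [-0.4519252  -1.18870023  0.20249727] [ 0.62894792 -0.11225508  0.01448048]
(((494.17559814453125, -85.52284240722656), (87.50930786132812, 117.8802261352539), 84.4236068725586), 'slopes', array([0.002, 0.01 , 0.168]), 1888)
```

>>> carry_out(series=[[1,-3,0,0,0],[1,-3,0,0,0],[1,-2,0,0,0],[1,0,0,0,0],[1,6,0,0,0],[1,0,7,0,0],[1,-4,3,0,0],[1,-4,0,-0.5,0],[1,-3,0.4,-0.5,0],[1,0,0,0,0]])

```text
clock: 11.45
tcp_pos: [0.6155, -0.0995, 0.0126]
tcp_rot: [0.001, 0.998, -0.06, 0.006]
force: [8.1, -1.4, 0.2]
finger_gap: 0.0855
```

Run:
```python
from h import *
o=get_obs(); print(o['force'],o['torque'],o['tcp_pos'])
r=crate(); print(r[:4])
cv2.imwrite("pics/s5.png",cv2.resize(r[4][120:280,280:460,::-1].astype(np.uint8),None,fx=3,fy=3,interpolation=cv2.INTER_CUBIC))
```

```text
[ 8.05749401 -1.36344139  0.21708696] [-0.20519112 -1.26979034 -0.0310638 ] [ 0.61552984 -0.09954101  0.01263229]
(((479.8455505371094, -82.42237854003906), (87.671875, 118.61673736572266), 83.69847869873047), 'slopes', array([0.   , 0.007, 0.168]), 2128)
```

View pics/s5.png

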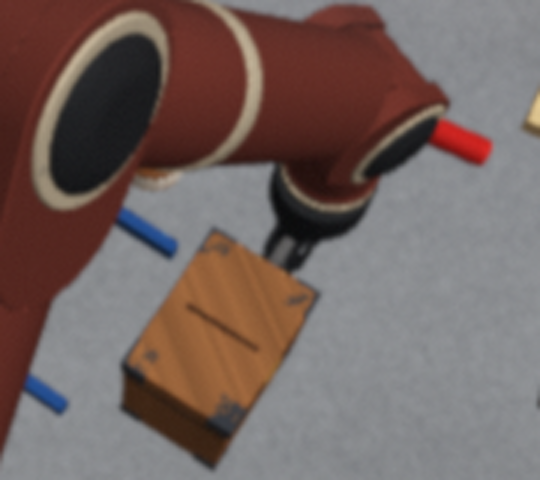

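>>> carry_out(series=[[1,-3,-0.5,0,0],[1,-3,-0.5,0,0],[1,0,0,0,0],[1,10,-1,0,0],[1,15,-2,0,0],[1,0,0,0,0],[1,0,0,45,0],[1,0,0,50,0],[1,0,0,50,0],[1,0,0,50,0]])

```text
clock: 12.75
tcp_pos: [0.6276, -0.103, 0.2067]
tcp_rot: [-0.0, 0.998, -0.061, -0.002]
force: [0.1, -0.5, -0.7]
finger_gap: 0.0854
```

Run:
```python
from h import *
o=get_obs(); print(o['force'],o['torque'],o['tcp_pos'],o['tcp_rot'],o['joint_positions'].round(2))
r=crate(); print(r[:4])
```

```text
[ 0.12090559 -0.50591174 -0.74250056] [ 0.01473893 -0.0433997  -0.01955656] [ 0.62758305 -0.10297777  0.20669983] [-4.91787207e-04  9.98131566e-01 -6.10694578e-02 -1.91192990e-03] [-0.12  0.65  0.44  1.5  -0.3   1.06  0.27]
(((473.78460693359375, -82.4427261352539), (87.66301727294922, 118.80961608886719), 82.39124298095703), 'slopes', array([0.006, 0.008, 0.168]), 1937)
```

>>> carry_out(series=[[1,0,0,45,0],[1,0,0,40,0],[1,-15,-25,0,-0.15],[1,-15,-25,0,-0.15],[1,-20,-20,0,-0.16],[1,-20,-15,0,-0.16],[1,-20,-12,0,-0.16],[1,-20,-10,0,-0.16],[1,-20,0,0,-0.16],[1,-20,0,0,-0.16]])

```text
clock: 14.05
tcp_pos: [0.4773, -0.2098, 0.2899]
tcp_rot: [-0.0, 0.769, -0.64, -0.002]
force: [0.0, 0.2, 0.6]
finger_gap: 0.0852
```

>>> carry_out(series=[[1,-10,0,0,-0.16],[1,-10,0,0,-0.16],[1,0,0,0,0],[1,0,0,0,0]])

```text
clock: 14.55
tcp_pos: [0.4594, -0.21, 0.2905]
tcp_rot: [0.0, -0.66, 0.751, 0.001]
force: [0.8, -0.2, 0.2]
finger_gap: 0.0852
```

Run:
```python
from h import *
o=get_obs(); q=o['tcp_rot'];print(o['force'],o['tcp_pos'],q,np.degrees(2*np.arctan2(q[2],q[1])),o['joint_positions'].round(2))
a=[]
for n in ("side","top"):
    p,W=look(n); a.append(p[:,:,::-1])
    if n=="top": T=(p,W)
cv2.imwrite("pics/s6.png",np.vstack([cv2.resize(x,(480,300)) for x in a]))
```

```text
[ 0.77583594 -0.16564835  0.22871908] [ 0.45942721 -0.21000506  0.29054771] [ 6.40521200e-05 -6.60258341e-01  7.51038315e-01  6.07476683e-04] 262.6391754196013 [-0.25  0.46  0.96  1.76 -0.41  1.15 -0.86]
```

View pics/s6.png

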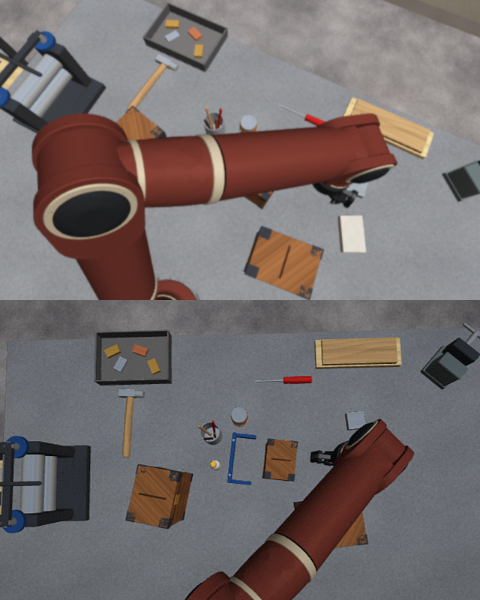

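Run:
```python
from bay import *
p,W=look("top")
q=p.astype(int)
bl=(q[...,2]>q[...,0]+50)&(q[...,2]>q[...,1]+30)&(W[...,2]<.06)&seg(W,(270,170,350,260))
print(fit(W[bl],W,np.array([488.,23.,1.441])))
r=crate(box=(335,170,425,250),W=W,p=p); print(r[:4])
red=(q[...,0]>q[...,1]*1.7)&(W[...,2]>.25); R=W[red]
for y in np.arange(-.3,.1,.04):
    s=R[abs(R[:,1]-y)<.01]
    if len(s): i=s[:,2].argmax(); print(round(y,2),"x",s[:,0].min().round(3),s[:,0].max().round(3),"z",s[:,2].min().round(3),s[:,2].max().round(3),"x@max",s[i,0].round(3))
```

```text
(array([487.97080354,  22.66783946,   1.43925214]), np.float64(1.2079104314823532), 500)
(((474.27386474609375, -82.74876403808594), (86.7672119140625, 117.20526885986328), 83.03670501708984), 'slopes', array([0.   , 0.001, 0.171]), 1680)
-0.26 x 0.444 0.466 z 0.612 0.636 x@max 0.444
-0.22 x 0.409 0.511 z 0.617 0.655 x@max 0.412
-0.18 x 0.378 0.495 z 0.377 0.671 x@max 0.405
-0.14 x 0.341 0.476 z 0.378 0.695 x@max 0.37
-0.1 x 0.304 0.419 z 0.651 0.72 x@max 0.326
-0.06 x 0.269 0.383 z 0.673 0.744 x@max 0.305
-0.02 x 0.266 0.348 z 0.699 0.762 x@max 0.272
0.02 x 0.273 0.314 z 0.722 0.768 x@max 0.275
0.06 x 0.276 0.3 z 0.739 0.779 x@max 0.282
```

>>> carry_out(series=[[1,-2,0,-40,0],[1,0,0,-40,0],[1,0,0,-40,0],[1,0,0,-40,0],[1,0,0,-40,0],[1,0,0,-30,0],[1,0,0,-25,0],[1,0,0,-15,0],[1,0,0,0,0],[1,0,0,0,0]])

```text
clock: 15.95
tcp_pos: [0.4581, -0.2111, 0.0218]
tcp_rot: [0.0, -0.659, 0.752, -0.001]
force: [0.3, -0.7, 0.0]
finger_gap: 0.0856
```

>>> carry_out(series=[[1,0,0,-4,0],[1,0,0,-2,0],[1,0,0,0,0],[1,0,0,0,0]])

```text
clock: 16.45
tcp_pos: [0.4576, -0.2106, 0.0151]
tcp_rot: [0.0, -0.659, 0.752, -0.0]
force: [-1.3, 0.8, -0.3]
finger_gap: 0.0856
```

Run:
```python
from h import *
o=get_obs(); q=o['tcp_rot'];print(o['force'],o['tcp_pos'],q,np.degrees(2*np.arctan2(q[2],q[1])),o['joint_positions'].round(2))
a=[]
for n in ("side","top"):
    p,W=look(n); a.append(p[:,:,::-1])
cv2.imwrite("pics/s7.png",np.vstack([cv2.resize(x,(480,300)) for x in a]))
```

```text
[-1.28645734  0.75946196 -0.28210013] [ 0.45755443 -0.21059254  0.01510269] [ 9.47292422e-05 -6.59245966e-01  7.51927352e-01 -6.20102106e-05] 262.4847831080024 [ 0.03  0.8   0.57  2.05 -0.85  0.54 -0.49]
```

View pics/s7.png

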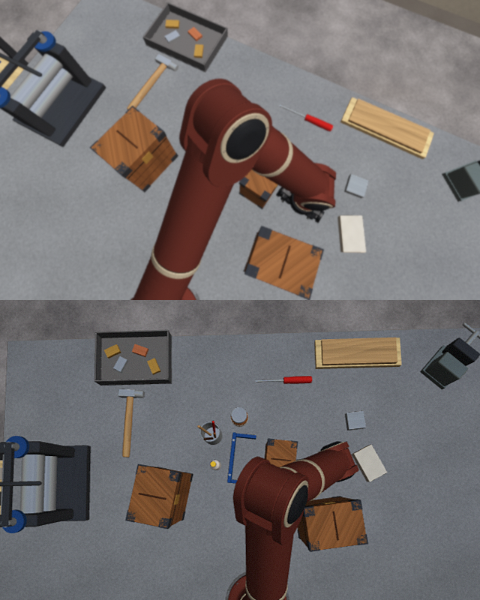

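>>> carry_out(series=[[1,0.7,5,0,0],[1,0.5,4,-1,0],[1,0.4,3,-1,0],[1,0.4,3,-1,0],[1,0.4,3,0,0],[1,0,0,0,0]])

```text
clock: 17.3
tcp_pos: [0.4598, -0.1995, 0.0134]
tcp_rot: [-0.003, -0.657, 0.753, -0.006]
force: [-2.5, -10.5, 2.2]
finger_gap: 0.0854
```

Run:
```python
from h import *
o=get_obs(); print(o['force'],o['tcp_pos'],o['tcp_rot'])
for n,b in (("side",(300,165,412,300)),("top",(325,165,425,250))):
    r=crate(n,box=b); print(r[:4])
    cv2.imwrite(f"pics/s8{n}.png",cv2.resize(r[4][120:300,260:460,::-1].astype(np.uint8),None,fx=3,fy=3,interpolation=cv2.INTER_CUBIC))
```

```text
[ -2.50234582 -10.50010108   2.18514196] [ 0.45982279 -0.19950323  0.01338679] [-0.00295702 -0.65744587  0.75347576 -0.00552022]
(((439.94219970703125, -78.36479187011719), (90.15843200683594, 51.83495330810547), 88.10484313964844), 'slopes', array([0.002, 0.002, 0.169]), 822)
(((494.38372802734375, -83.61962890625), (88.4822006225586, 78.10295104980469), 87.96073150634766), 'slopes', array([-0.004, -0.005,  0.171]), 954)
```

View pics/s8side.png

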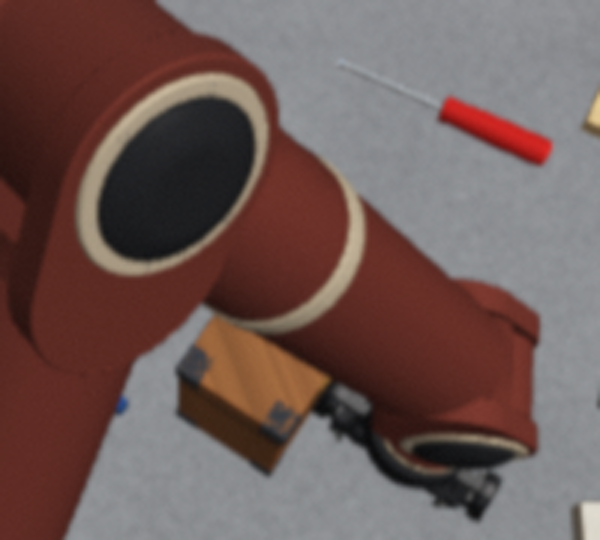

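View pics/s8top.png

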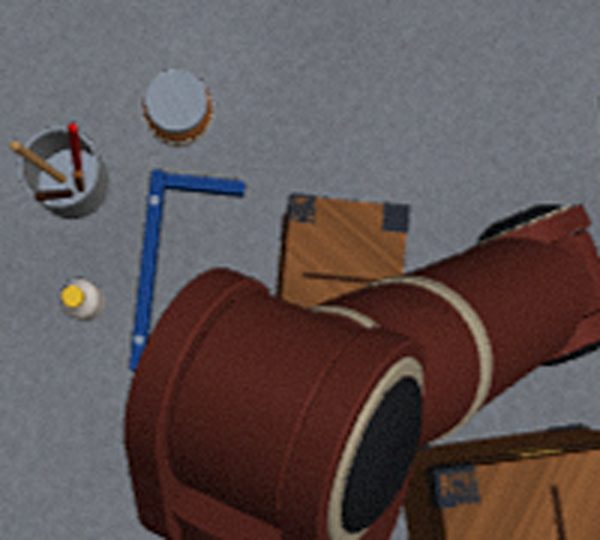

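```bash
cat >> h.py <<'E'
def edges(n,box):
    """fit crate's front (+y) edge and far/near edge of top face from its visible top points; angle of crate x in deg"""
    p,W=look(n); q=p.astype(int)
    m=seg(W,box)&(W[...,2]>.15)&(W[...,2]<.19)&(q[...,0]<2.6*q[...,1])
    k,l,st,_=cv2.connectedComponentsWithStats(m.astype(np.uint8)); i=1+st[1:,4].argmax(); T=W[l==i]*1000
    out={}
    def line(a,b,hi):  # extreme of b binned over a
        bins=np.arange(a.min()+4,a.max()-4,4); pts=[]
        for s in bins:
            k=(a>=s)&(a<s+4)
            if k.sum()>2: j=np.where(k)[0]; e=j[b[j].argmax() if hi else b[j].argmin()]; pts.append((a[e],b[e]))
        pts=np.array(pts); f=np.polyfit(*pts.T,1)
        for _ in range(5):
            r=pts[:,1]-np.polyval(f,pts[:,0]); g=abs(r)<max(2,np.median(abs(r))*2); f=np.polyfit(*pts[g].T,1)
        return f.round(3),int(g.sum()),len(pts)
    out['front y(x)']=line(T[:,0],T[:,1],True); out['rear y(x)']=line(T[:,0],T[:,1],False)
    out['far x(y)']=line(T[:,1],T[:,0],True); out['near x(y)']=line(T[:,1],T[:,0],False)
    A=np.c_[T[:,:2]-T[:,:2].mean(0),np.ones(len(T))]; s=np.linalg.lstsq(A,T[:,2],rcond=None)[0]
    return out,s.round(3),T,p,W
E
python3 - <<'E'
from h import *
for n,b in (("side",(300,165,412,300)),("top",(325,165,425,250))):
    r=edges(n,b); print(n,r[1],r[2].min(0),r[2].max(0))
    for k,v in r[0].items(): print("  ",k,v)
E
```

```text
side [ 5.00000e-02 -3.00000e-03  1.67993e+02] [ 409.54366302 -124.28126451  150.55076466] [468.19623622 -27.07507095 173.78642425]
   front y(x) (array([-0.157, 39.209]), 12, 13)
   rear y(x) (array([ -0.12 , -67.764]), 13, 13)
   far x(y) (array([5.10000e-02, 4.69409e+02]), 20, 23)
   near x(y) (array([1.28000e-01, 4.24769e+02]), 23, 23)
top [-4.00000e-03 -6.00000e-03  1.70595e+02] [ 454.21674726 -131.32048467  151.72561237] [541.54294673 -33.92978522 176.3610113 ]
   front y(x) (array([-0.118, 20.776]), 19, 20)
   rear y(x) (array([ -0.151, -52.574]), 14, 20)
   far x(y) (array([1.29000e-01, 5.45881e+02]), 22, 23)
   near x(y) (array([-3.25000e-01,  4.38545e+02]), 19, 23)
```

>>> carry_out(series=[[1,0.6,4,0,0],[1,0.5,4,0,0],[1,0.5,4,0,0],[1,0.5,4,0,0],[1,0.5,4,0,0],[1,0,0,0,0]])

```text
clock: 18.25
tcp_pos: [0.4631, -0.1789, 0.0133]
tcp_rot: [-0.002, -0.657, 0.754, -0.005]
force: [-0.6, -9.1, 1.7]
finger_gap: 0.0852
```

```bash
cat > chk.py <<'E'
from h import *
import sys
bx=np.array([488.0,22.9]);a=1.44; ex=np.array([np.cos(a),np.sin(a)]); ey=np.array([-ex[1],ex[0]])
o=get_obs(); q=o['tcp_rot']; print(o['force'].round(1),o['tcp_pos'].round(4),np.degrees(2*np.arctan2(q[2],q[1])).round(2))
for n,b in (("side",(230,150,412,300)),("top",(270,150,425,260))):
    r=edges(n,b); f=r[0]
    print(n,"slope",r[1][:2])
    for k,v in f.items(): 
        c=v[0]
        if 'y(x)' in k: P=np.array([477,c[0]*477+c[1]])
        else: P=np.array([np.polyval(c,-60),-60])
        print("  ",k,c[0],v[1:],"bay",np.round([(P-bx)@ex,(P-bx)@ey],1))
    if len(sys.argv)>1: cv2.imwrite(f"pics/{sys.argv[1]}{n}.png",cv2.resize(r[3][120:300,230:430,::-1].astype(np.uint8),None,fx=3,fy=3,interpolation=cv2.INTER_CUBIC))
E
python3 chk.py s9
```

```text
[-0.6 -9.1  1.7] [ 0.4631 -0.1789  0.0133] 262.2
side slope [ 0.063 -0.   ]
   front y(x) -0.169 (11, 12) bay [-39.   6.]
   rear y(x) -0.108 (12, 12) bay [-126.4   -5.5]
   far x(y) 0.027 (21, 23) bay [-85.   10.3]
   near x(y) 0.13 (23, 23) bay [-91.4  58.9]
top slope [-0.007 -0.009]
   front y(x) -0.109 (21, 21) bay [-39.   6.]
   rear y(x) -0.162 (14, 21) bay [-126.    -5.5]
   far x(y) 0.133 (22, 23) bay [-75.5 -61.4]
   near x(y) -0.358 (22, 23) bay [-84.9  10.1]
```

View pics/s9top.png

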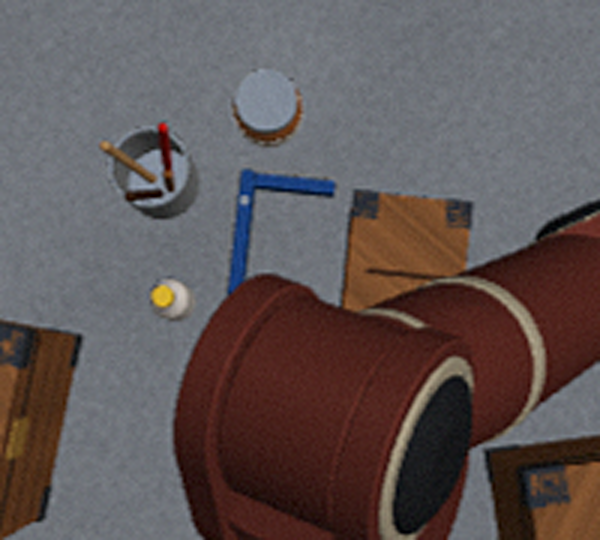

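>>> carry_out(series=[[1,0.5,4,0,0],[1,0.5,4,0,0],[1,0.5,4,0,0],[1,0.5,4,0,0],[1,0.5,4,0,0],[1,0.5,4,0,0],[1,0.5,4,0,0],[1,0.5,4,0,0],[1,0,0,0,0]])

```text
clock: 19.48
tcp_pos: [0.4672, -0.1468, 0.0132]
tcp_rot: [-0.002, -0.657, 0.754, -0.005]
force: [-1.2, -8.3, 1.4]
finger_gap: 0.0856
```

```bash
python3 chk.py s10
```

```text
[-1.2 -8.3  1.4] [ 0.4672 -0.1468  0.0132] 262.18
side slope [0.057 0.002]
   front y(x) -0.203 (10, 12) bay [-7.2 10.1]
   rear y(x) -0.113 (12, 12) bay [-94.6  -1.4]
   far x(y) 0.018 (21, 23) bay [-84.9   9.5]
   near x(y) 0.135 (23, 23) bay [-91.4  58.9]
top slope [ 0.001 -0.009]
   front y(x) -0.123 (23, 23) bay [-6.9 10.2]
   rear y(x) -0.238 (15, 23) bay [-91.1  -0.9]
   far x(y) 0.137 (22, 23) bay [-75.6 -61.1]
   near x(y) -0.378 (23, 23) bay [-82.9  -5.4]
```

View pics/s10top.png

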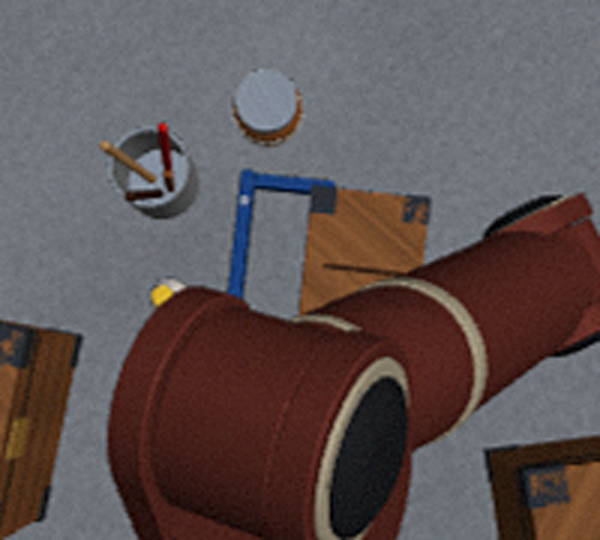

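View pics/s10side.png

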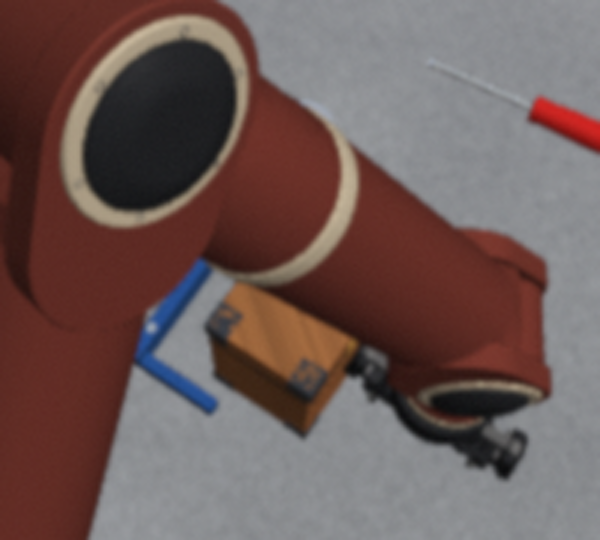

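>>> carry_out(series=[[1,0.5,4,0,0],[1,0.5,4,0,0],[1,0.5,4,0,0],[1,0.5,4,0,0],[1,0.5,4,0,0],[1,0.5,4,0,0],[1,0.5,4,0,0],[1,0.5,4,0,0],[1,0.5,4,0,0],[1,0,0,0,0]])

```text
clock: 20.82
tcp_pos: [0.4718, -0.1107, 0.0131]
tcp_rot: [-0.002, -0.657, 0.754, -0.005]
force: [-0.0, -9.7, 1.4]
finger_gap: 0.0854
```

```bash
python3 chk.py s11
```

```text
[-0.  -9.7  1.4] [ 0.4718 -0.1107  0.0131] 262.17
side slope [0.081 0.006]
   front y(x) -0.161 (10, 11) bay [30.4 15.1]
   rear y(x) -0.113 (11, 11) bay [-58.2   3.4]
   far x(y) -0.01 (21, 23) bay [-84.6   7.5]
   near x(y) 0.138 (23, 23) bay [-91.4  59.4]
top slope [ 0.001 -0.005]
   front y(x) -0.126 (24, 24) bay [29.5 15. ]
   rear y(x) -0.848 (21, 24) bay [-27.3   7.5]
   far x(y) 0.132 (21, 24) bay [-75.5 -61.3]
   near x(y) -0.41 (24, 24) bay [-80.4 -24.8]
```

View pics/s11side.png

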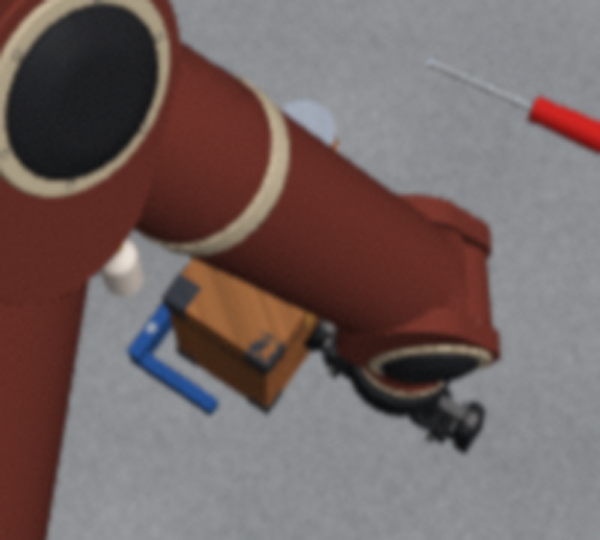

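>>> carry_out(series=[[1,0.5,4,0,0],[1,0.5,4,0,0],[1,0.4,3,0,0],[1,0,0,0,0],[1,0,0,0,0]])

```text
clock: 21.55
tcp_pos: [0.4731, -0.0998, 0.0131]
tcp_rot: [-0.002, -0.657, 0.754, -0.005]
force: [-1.2, -9.6, 1.7]
finger_gap: 0.0854
```

>>> carry_out(series=[[1,0.3,2,0,0],[1,0,0,0,0],[1,0,0,0,0]])

```text
clock: 21.92
tcp_pos: [0.4733, -0.0984, 0.0132]
tcp_rot: [-0.002, -0.657, 0.754, -0.006]
force: [-0.5, -11.0, 3.4]
finger_gap: 0.0857
```

>>> carry_out(series=[[1,0.2,1.5,0,0],[1,0,0,0,0],[1,0,0,0,0]])

```text
clock: 22.3
tcp_pos: [0.4735, -0.097, 0.0132]
tcp_rot: [-0.002, -0.657, 0.754, -0.006]
force: [-0.6, -10.4, 3.5]
finger_gap: 0.0857
```

>>> carry_out(series=[[1,0.2,1.5,0,0],[1,0,0,0,0],[1,0,0,0,0]])

```text
clock: 22.68
tcp_pos: [0.4737, -0.0955, 0.0132]
tcp_rot: [-0.002, -0.657, 0.754, -0.006]
force: [-0.7, -11.0, 2.9]
finger_gap: 0.0856
```

```bash
python3 chk.py s12
```

```text
[ -0.7 -11.    2.9] [ 0.4737 -0.0955  0.0132] 262.12
side slope [0.079 0.007]
   front y(x) -0.219 (10, 11) bay [44.1 16.9]
   rear y(x) -0.111 (11, 11) bay [-43.4   5.4]
   far x(y) -0.029 (22, 23) bay [-84.4   5.6]
   near x(y) 0.133 (23, 23) bay [-91.4  59.1]
top slope [-0.003 -0.006]
   front y(x) -0.126 (24, 24) bay [45. 17.]
   rear y(x) -0.246 (15, 24) bay [-37.7   6.1]
   far x(y) 0.135 (22, 24) bay [-75.6 -60.9]
   near x(y) -0.413 (23, 24) bay [-79.3 -32.8]
```

Nearly home, with the front edge at about 45 of 46 mm. I'll step on until the force rises against the stop.

>>> carry_out(series=[[1,0.2,1.5,0,0],[1,0,0,0,0],[1,0,0,0,0]])

```text
clock: 23.15
tcp_pos: [0.4739, -0.0944, 0.0133]
tcp_rot: [-0.002, -0.657, 0.754, -0.006]
force: [-2.3, -11.4, 2.0]
finger_gap: 0.0854
```

>>> carry_out(series=[[1,0.2,1.5,0,0],[1,0,0,0,0],[1,0,0,0,0]])

```text
clock: 23.52
tcp_pos: [0.4743, -0.0943, 0.0135]
tcp_rot: [-0.003, -0.656, 0.754, -0.007]
force: [-2.5, -13.7, 2.7]
finger_gap: 0.0855
```

>>> carry_out(series=[[1,0.2,1.5,0,0],[1,0,0,0,0],[1,0,0,0,0]])

```text
clock: 23.9
tcp_pos: [0.4742, -0.0944, 0.0137]
tcp_rot: [-0.004, -0.656, 0.755, -0.008]
force: [-1.7, -16.2, 3.1]
finger_gap: 0.0853
```

>>> carry_out(series=[[1,0.3,2,0,0],[1,0,0,0,0],[1,0,0,0,0]])

```text
clock: 24.28
tcp_pos: [0.4741, -0.0945, 0.014]
tcp_rot: [-0.005, -0.655, 0.755, -0.009]
force: [-3.5, -19.7, 3.9]
finger_gap: 0.0853
```

>>> carry_out(series=[[1,-0.7,-5,0,0],[1,-0.7,-5,0,0],[1,-1.3,-10,0,0],[1,-2,-15,0,0],[1,-2,-15,0,0],[1,0,0,40,0],[1,0,0,50,0],[1,0,0,50,0],[1,0,0,50,0],[1,0,0,50,0]])

```text
clock: 25.52
tcp_pos: [0.4666, -0.1326, 0.2536]
tcp_rot: [-0.0, -0.659, 0.752, 0.0]
force: [0.9, 1.1, -0.1]
finger_gap: 0.085
```

```bash
python3 chk.py s13
```

```text
[ 0.9  1.1 -0.1] [ 0.4666 -0.1326  0.2536] 262.43
side slope [0.088 0.02 ]
   front y(x) -1.397 (6, 6) bay [-75.1   1.2]
   rear y(x) -0.095 (6, 6) bay [-41.8   5.6]
   far x(y) -0.816 (7, 7) bay [-82.2 -10.9]
   near x(y) 0.16 (7, 7) bay [-91.6  60.6]
top slope [ 0.001 -0.001]
   front y(x) -0.133 (30, 31) bay [46.  17.1]
   rear y(x) -0.129 (29, 31) bay [-42.7   5.5]
   far x(y) 0.141 (22, 24) bay [-75.6 -60.7]
   near x(y) 0.125 (22, 24) bay [-91.1  56.6]
```

View pics/s13top.png

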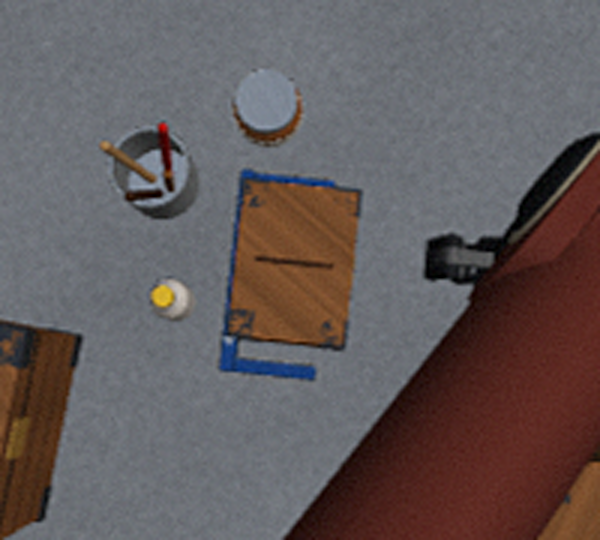

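View pics/s13side.png

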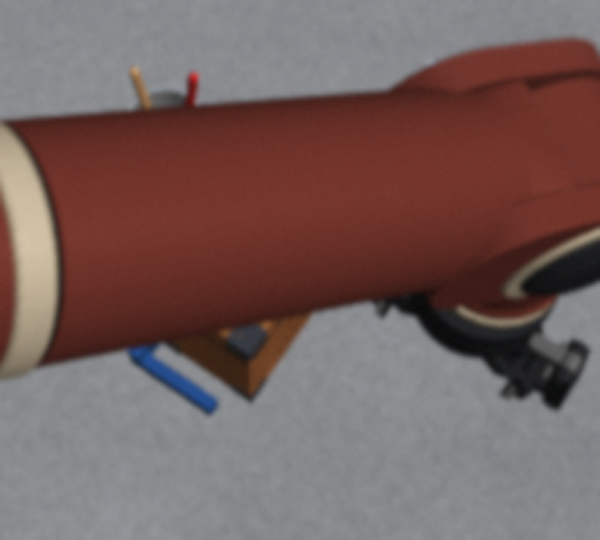

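Run:
```python
from h import *
z=np.load("top0.npz"); p,_=look("top"); 
d=cv2.absdiff(p,z['p']).max(2)
cv2.imwrite("pics/fin.png",np.hstack([cv2.resize(p[:,:,::-1],(400,250)),cv2.cvtColor(cv2.resize(np.clip(d.astype(int)*3,0,255).astype(np.uint8),(400,250)),cv2.COLOR_GRAY2BGR)]))
```

```text
(no output)
```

View pics/fin.png

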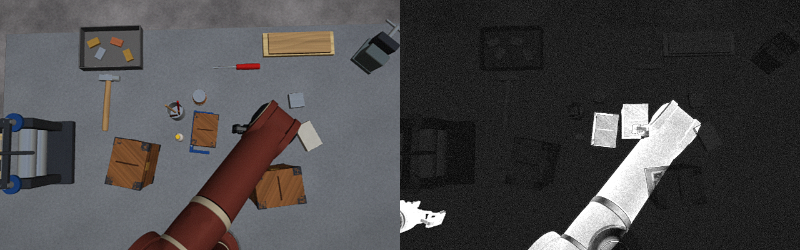

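The difference picture shows that only the crate (old place and new) and the arm changed. The bystanders and look-alikes are where they were. I'm handing in.

Run:
```python
from plant import *
print(close_job())
```

```text
the job is handed in; nothing more can be done
None
```

The small crate is home in the blue bay, upright and flat against the back stop. I handed the job in at about 26 s.

**What I did:** I pushed the crate about 50 mm towards the robot from its far side, which also turned it to match the bay. Then I pushed it about 107 mm into the bay from its rear face until it met the stop. The crate stopped moving while the push force rose from about 11 N to 20 N. I then backed the gripper off and raised it clear.

**Last checks:**
- **Position:** in the last clear top view the front edge is at 46.0 mm, where the stop's face is. The crate lies about 2 mm off centre, well inside the 15 mm spare on each side.
- **Angle:** it agrees with the bay's to within about 0.01 rad.
- **Upright:** the top face is level to within 0.001 rad.
- **Everything else:** compared with the first picture, only the crate and the arm have changed.

**What disagreed or fell short:**
- **Push height:** the open gripper's knuckles stick out about 15 mm beyond the finger backs. The crate was therefore pushed at about 75 mm, not at the 20 mm advised. I pressed slightly downward in small steps; the clear views showed a tilt of no more than about 0.01 rad.
- **Side camera:** the arm hid the crate from the side camera at the end, so the last checks rest on the top camera and the force. Some edge and angle fits on half-hidden views were wrong, and I set them aside.

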